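# Clamp the glued road tile in its jig

### The job

Two clamp jigs stand open on the layout table and a road tile lies in one of them; clamp it for the glue to set. With the back of a finger push that jig's clamp strap all the way over the tile to its stop, and only then push the cam lever on it fully down, and move clear. Grip and lift nothing, leave the tile lying in its bed, and do not disturb the empty jig or the other things on the table.

Things in the scene. Friction and masses are not known exactly. Their poses are not given: they have to be found in the camera images.
- jig: The jig with the tile: fixed plywood plate 10 mm thick, x = -58..58, y = -88..62 mm. Origin: under the centre of the tile bed, on the table; z up. Strap pivot at x 0, y -68 mm; the closed strap runs from it along +y over the bed to a steel keeper (stop with a lip, 38 mm high) at x 0..25, y 62..74 mm. Wooden fences round the bed are 16 mm high.
- jig_pivot (a point): Point on the vertical pivot axis of this jig's strap, 33 mm above the table (pivot bolt, highest fixed part there 35 mm).
- jig_strap (a joint): Swing of this jig's strap (two steel bars, 30 mm wide overall, 26 to 33 mm above the table) about its upright pivot. 0: closed, on a hard stop, along the jig's +y. Grows counter-clockwise from above: at 1.57 it points along the jig's -x, clear of the tile. Starts at 1.0 to 1.6. Light friction: stays where left; about 1 N at the peg swings it.
- jig_peg (a point): Centre of the top of the upright steel finger peg near the strap's free end: 12 mm in diameter, from the strap's top at 33 mm up to 72 mm above the table, 110 mm from the pivot axis. To close, it is pushed sideways from its open side, round the pivot.
- jig_lever (a joint): Cam lever on the strap, 54 mm from the pivot. 0: up, handle 58 degrees above level; grows as pushed down; 0.9: down on its stop, handle 6 degrees above level. Starts at 0 to 0.15. Friction holds it where left; about 1 N at the handle pushes it, 2 to 3 N near the end, where its rubber-faced cam bears on the tile.
- jig_axle (a point): Axle of this cam lever (level, across the strap), on the strap's centre line 38 mm above the table. The handle points from here up and back towards the pivot; pushed down it comes to lie over the pivot.
- jig_lever_tip (a point): Middle of the black handle pad's thickness, 9 mm from its end and 70 mm from the axle. The pad is 34 mm long, 18 mm wide and 9 mm thick. Lever up, it is about 97 mm above the table; lever down, about 45 mm.
- tile: Black scenic road tile with a thin stick glued on it, 95x105 mm, 8 mm thick (11 with the stick), its 105 mm side along the closed strap, lying loose in the jig's bed with 2 mm of play on every side. Origin: centre of its underside, 10 mm above the table.
- spare: The second clamp jig, the same in every way but with an empty bed. Fixed to the table. Same frame as the tile's jig. To be left alone.
- spare_peg (a point): Top of the finger peg on the empty jig's strap (open, as the other one's).
- spare_lever_tip (a point): Handle pad of the empty jig's lever (up, as the other one's).
- paint_jar: Bystander: scenic paint jar, 35 mm across and 45 tall, standing. Origin: centre of its underside.
- lamp_box: Bystander: small brown card box 50x70x22 mm. Origin: centre of its underside.
- relay_pack: Bystander: flat yellow blister pack 62x85x12 mm. Origin: centre of its underside.
- log_wagon: Bystander: grey model wagon with logs, 44x110x40 mm. Origin: centre of its underside.
- glue_bottle: Bystander: glue bottle on its side, 48 mm thick, 172 long. Origin: centre of its underside.
- nail_tin: Bystander: flat brown tin 64x98x28 mm. Origin: centre of its underside.
There are look-alikes about, which are no part of the job. Leave any yellow look-alike of the jig alone.

How it is judged:
By the outcome, as a careful person would: the job done as asked, in the order asked, and still so for the second after the job is handed in, with the robot touching nothing.
It also fails if it takes over 56 s, if anything falls off the work surface, if the arm or the gripper's body presses on something with over 40 N, if the wrist force passes 120 N, or if a joint passes its speed limit or range.

### The arm

A 6-joint arm with a two-finger parallel gripper is mounted at the origin on the work surface; the furniture and walls round the work are solid. World frame = base frame: x ahead of the robot, y to its left, z up, the work surface at z = 0. Lengths are in m, angles in rad, forces in N, time in s.
With the tool pointing down it reaches from about 0.375 to 0.9 m from the base axis. Payload 3.1 kg.
Tool frame: the origin (TCP) lies on the front face of the gripper's body, between the roots of the fingers; the fingertips stand 73 mm ahead of it and the grasp point (between the pads) lies 54 mm ahead of it (manip.tips_ahead is the distance from the TCP to the fingertips, in m); z points along the fingers, y is the line along which they close (so a half turn about z gives the same grasp; the last joint's range is limited). The gripper opens to 85 mm and grips with 20 to 120 N. Pads are 22 mm wide; open, the fingers measure 114 mm over their backs; the gripper's body (76 mm by 85 mm) begins 54 mm behind the grasp point. The pads swing forward as they close: fully open they stand 13 mm farther back than shut.
Start: joints at [-1.464, 0.527, 1.433, -0, 1.181, -0.178], TCP at [0.176, -0.6, 0.304] pointing down, gripper open.
Joint ranges: [-3.08, 3.08], [-0.75, 2.2], [0.22, 2.44], [-1.43, 4.57], [0, 2.65], [-2.85, 2.85]. Speed limits (rad/s): [2.79, 2.79, 3.14, 3.14, 3.14, 3.14].

### API

Orientations are given as a unit quaternion [x, y, z, w].
In Python, from station import sense, eyes, workorder, manip gives the robot as it stands.
- The arm moves only by the shell command python3 -m inch 'ROWS' [OPENING] [FORCE]. ROWS is JSON, a list of rows, each an object of numbers: "dx", "dy", "dz": the shift along the tool's x, y, z in cm; "wx", "wy", "wz": the turn, a rotation vector about the tool's x, y, z in degrees. In form: [{"dx": .., "dy": .., "dz": .., "wx": .., "wy": .., "wz": ..}, ...]. A call has 1 to 10 rows; each row shifts and turns the commanded pose from where the row before left it, along the tool's axes as they then stand; what a row does not reach is not made up. A row lasts 1/8 s, in which the tool goes at most 62.5 mm and 10.7 degrees, less where a joint would pass 70% of its speed; a pose out of reach is approached as far as the arm can. A call with a gripper value outside its range is refused whole. OPENING is the opening, from 0 (shut) to 1 (fully open), set as the call begins (- or left out, the last holds). The fingers move at their own pace and stop on an object; FORCE is the grip in N (left out, the last holds). Time passes only in rows, so rows that do not move let the fingers close. It gives the time, the measured TCP pose, the force, the opening and the grip force at its end, in the units of the state.
- sense(): the state, without advancing time (a new reading comes with each control period).
- eyes.snapshot(name): name is "scene" or "top"; returns the picture (400x640x3 uint8, red, green, blue); there is no depth.
- eyes.camera_params(name): a dict with "fx", "fy", "cx", "cy" (pixels), "rvec" (rotation vector, rad) and "tvec" (3), from world to camera coordinates, as OpenCV has them. Camera axes: x right, y down, z forward; pixel columns grow to the right and rows downward; lengths in m; the calibration is good to about 2 mm. A picture is of the moment at which its call begins. camera_params takes no time and is no camera call.
- workorder.sign_off(): hands the job in; it is judged then, once.
The state is a dict: "t": time; "q": joint angles; "qd": joint speeds; "tau": joint torques, N m; "tcp_pos": TCP position; "tool_rot": TCP orientation; "force": force on the tool from outside, world axes, zero at the start; "ft_torque": the same for the moment, N m; "finger_gap": opening from 0.0 (shut) to 1.0 (fully open); "gripper_force": force on a finger pad.
Only numpy, scipy, OpenCV 4.12 (cv2) and the standard library are available. Lean on these libraries where they do the work, as an engineer would, in place of code of your own. Each camera call takes 0.05 s, during which the arm holds its last target. There are 200 camera calls.

## Working session

There is one attempt and no reset: what is moved stays moved. The work goes in short steps, Python scripts to look and compute and a shell command to move; the robot and the scene stay as the last step left them, time stands still between calls to the robot, and variables do not carry over. Pictures are saved under pics/ and viewed, at most 10 in all, crops included, and the job is handed in when it is done.

```bash
mkdir -p pics; python3 - <<'E'
from station import sense,eyes,manip
import cv2
for n in("scene","top"):
    p=eyes.snapshot(n);cv2.imwrite(f"pics/{n}0.png",cv2.resize(p[:,:,::-1],(800,500),interpolation=cv2.INTER_CUBIC));cv2.imwrite(f"{n}_raw.png",p[:,:,::-1])
    print(n,eyes.camera_params(n))
s=sense();print(s['t'],s['tcp_pos'],s['tool_rot'],s['finger_gap'],manip.tips_ahead)
E
```

```text
scene {'fx': 520.8179953802879, 'fy': 520.8179953802879, 'cx': 319.3381133207915, 'cy': 201.58685531520305, 'rvec': array([ 2.00400246,  1.39449014, -0.60130458]), 'tvec': array([-0.25684597, -0.2619977 ,  1.91606034])}
top {'fx': 434.7150096842798, 'fy': 434.7150096842798, 'cx': 319.7635363976413, 'cy': 202.0720180924962, 'rvec': array([ 2.16740653, -2.19444924,  0.07654256]), 'tvec': array([0.06992354, 0.51892261, 1.49158581])}
0.1 [ 0.17557684 -0.59929871  0.303008  ] [ 9.89880084e-01  1.41902974e-01  4.21912299e-05 -9.81540568e-04] 0.9980676047719653 0.0726
```

View pics/top0.png

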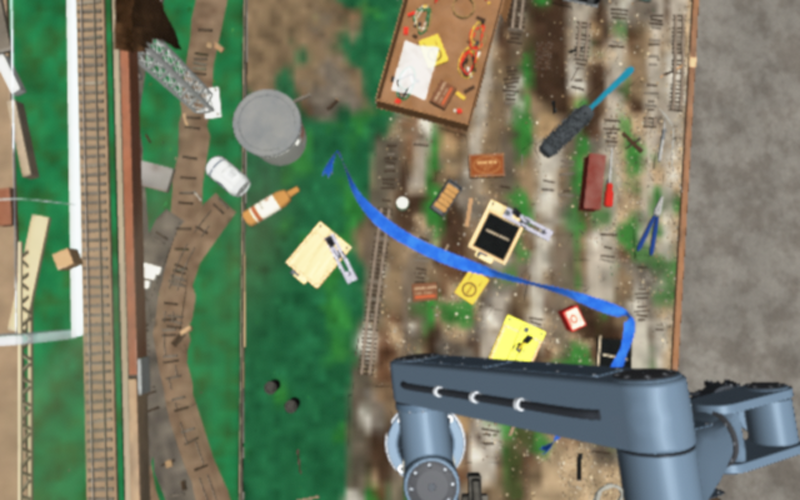

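View pics/scene0.png

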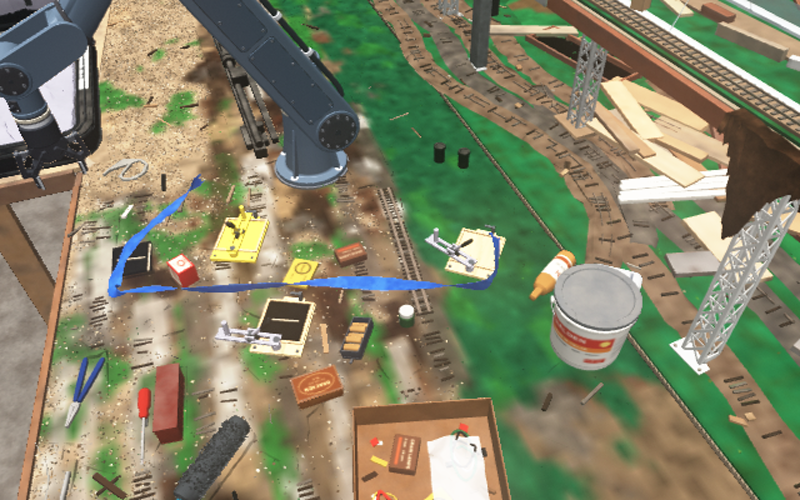

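The top view shows the tile jig at about (497,232), with its strap out to the right to about (548,235). The empty jig is at (320,255), and the yellow look-alike is at (517,340). I'll enlarge crops of the tile jig.

```bash
python3 - <<'E'
import cv2,numpy as np
t=cv2.imread("top_raw.png");s=cv2.imread("scene_raw.png")
a=cv2.resize(t[150:225,360:460],(800,600),interpolation=cv2.INTER_CUBIC)
b=cv2.resize(s[225:300,160:260],(800,600),interpolation=cv2.INTER_CUBIC)
cv2.imwrite("pics/ct.png",a);cv2.imwrite("pics/cs.png",b)
E
```

```text
(no output)
```

View pics/ct.png

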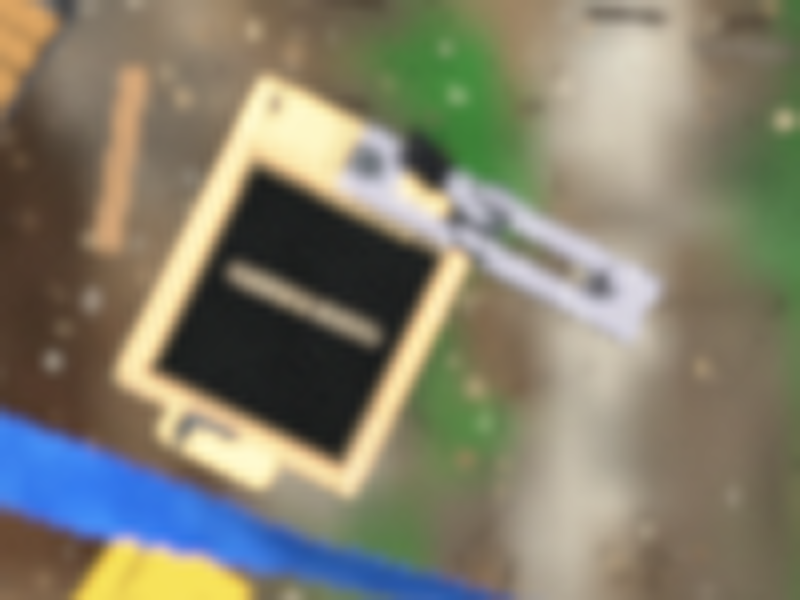

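View pics/cs.png

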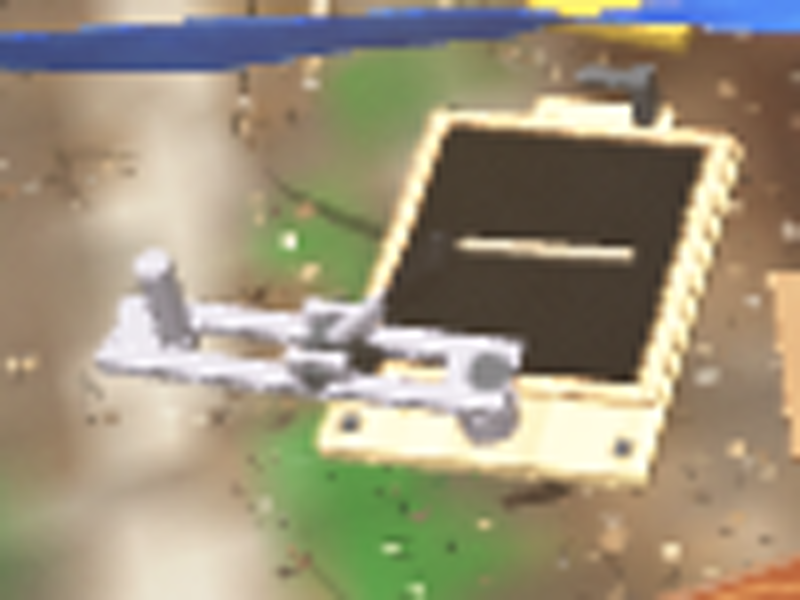

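The crops show the jig clearly.
- **Top crop:** the pivot is at (368,160), the black pad at (425,158), the peg at about (600,283), and the plate corners at (265,78), (120,375), (350,490) and (467,255).
- **Scene crop:** the peg top is at (153,262), the pivot bolt at (490,370), and the pad is seen end-on near (370,315).

Next I'll turn these into world positions and work out how high the blue ribbon is.

```bash
cat > h.py <<'E'
import numpy as np,cv2
from station import eyes
C={n:eyes.camera_params(n) for n in("top","scene")}
def ray(n,u,v):
    c=C[n];R=cv2.Rodrigues(c['rvec'])[0]
    d=R.T@np.array([(u-c['cx'])/c['fx'],(v-c['cy'])/c['fy'],1]);return -R.T@c['tvec'],d
def atz(n,u,v,z):
    o,d=ray(n,u,v);return o+d*(z-o[2])/d[2]
def tri(a,b):
    o1,d1=ray("top",*a);o2,d2=ray("scene",*b)
    s=np.linalg.lstsq(np.c_[d1,-d2],o2-o1,rcond=None)[0]
    p,q=o1+d1*s[0],o2+d2*s[1];return (p+q)/2,np.linalg.norm(p-q)
def proj(n,p):
    c=C[n];return cv2.projectPoints(np.array([p],float),c['rvec'],c['tvec'],np.array([[c['fx'],0,c['cx']],[0,c['fy'],c['cy']],[0,0,1]]),None)[0].ravel()
ct=lambda u,v:(360+(u+.5)/8-.5,150+(v+.5)/8-.5)
cs=lambda u,v:(160+(u+.5)/8-.5,225+(v+.5)/8-.5)
E
python3 - <<'E'
from h import *
np.set_printoptions(precision=4,suppress=True)
print("cams",ray("top",0,0)[0],ray("scene",0,0)[0])
print("ribbon corner",tri((504,250),(90,232)),"end",tri((268,124),(396,188)))
P=[atz("top",*ct(*p),.010) for p in [(265,78),(120,375),(350,490),(467,255)]];print("corners",P)
print("sides",[np.linalg.norm(P[i]-P[i-1]) for i in range(4)])
print("pivot",atz("top",*ct(368,160),.035),atz("scene",*cs(490,370),.035))
print("peg",atz("top",*ct(600,283),.072),atz("scene",*cs(153,262),.072))
print("pad",atz("top",*ct(425,158),.09))
# fit jig frame from the corners: plate x -58..58,y -88..62; visible order: pivot end far..., 
L=np.array([[58,-88],[58,62],[-58,62],[-58,-88]])/1000
W=np.array(P)[:,:2];lc,wc=L.mean(0),W.mean(0)
H=(L-lc).T@(W-wc);U,S,V=np.linalg.svd(H);R=(U@V).T
o=wc-R@lc;print("jig o",o,"yaw",np.arctan2(R[1,0],R[0,0]),np.linalg.det(R),"res",(L-lc)@R.T+wc-W)
piv=R@[0,-.068]+o;print("pivot by plate",piv)
for nm,pg in(("t",atz("top",*ct(600,283),.072)),("s",atz("scene",*cs(153,262),.072))):
    d=R.T@(pg[:2]-piv);print(nm,"r",np.hypot(*d),"q",np.arctan2(-d[0],d[1]))
E
```

```text
cams [0.4067 0.0571 1.5266] [ 1.5446 -0.2611  1.1627]
ribbon corner (array([ 0.3464, -0.5672,  0.0285]), np.float64(0.0049530330401292505)) end (array([0.7308, 0.2123, 0.2815]), np.float64(0.004122935721260545))
corners [array([ 0.6682, -0.1951,  0.01  ]), array([ 0.5378, -0.1285,  0.01  ]), array([ 0.4862, -0.2276,  0.01  ]), array([ 0.5887, -0.2816,  0.01  ])]
sides [np.float64(0.11751956250009052), np.float64(0.14642405575038311), np.float64(0.11179597471350061), np.float64(0.1158249228019085)]
pivot [ 0.6275 -0.2345  0.035 ] [ 0.6287 -0.2382  0.035 ]
peg [ 0.5687 -0.3232  0.072 ] [ 0.5734 -0.3359  0.072 ]
pad [ 0.6199 -0.2475  0.09  ]
jig o [ 0.559  -0.2016] yaw 1.0379909160123275 1.0000000000000002 res [[-0.0039 -0.0013]
 [-0.0027  0.0083]
 [-0.01    0.0076]
 [ 0.0167 -0.0146]]
pivot by plate [ 0.6176 -0.2361]
t r 0.09988251860468005 q 1.591835582548283
s r 0.10915721040903782 q 1.6865686981049302
```

```bash
python3 - <<'E'
from h import *
np.set_printoptions(precision=3,suppress=True)
t=cv2.imread("top_raw.png").astype(int);s=cv2.imread("scene_raw.png").astype(int)
blue=lambda p:(p[...,0]>p[...,2]+60)&(p[...,0]>p[...,1]+30)
bt,bs=blue(t),blue(s)
for u in range(290,515,20):
    v=np.where(bt[60:330,u])[0]+60
    if len(v)<3: continue
    v=np.median(v);zs=[]
    for z in np.arange(0,.5,.01):
        a,b=proj("scene",atz("top",u,v,z)).round().astype(int)
        if 0<=a<640 and 0<=b<400 and bs[b,a]: zs.append(z)
    if zs:print(u,v,atz("top",u,v,np.mean(zs)),"z",min(zs),max(zs))
y=np.array([-.889,.459]);piv=np.array([.628,-.237])
for nm,p in(("pegtop",(.575,-.333,.072)),("pegbase",(.575,-.333,.033)),("finger",(.614,-.355,.05))):
    print(nm,[proj(n,p)-np.array(o) for n,o in(("top",(360,150)),("scene",(160,225)))]); 
print([ (proj("top",p)-[360,150])*8 for p in((.575,-.333,.072),(.575,-.333,.033))],[ (proj("scene",p)-[160,225])*8 for p in((.575,-.333,.072),(.575,-.333,.033))])
E
```

```text
310 181.0 [0.591 0.096 0.04 ] z 0.03 0.05
330 193.5 [0.549 0.028 0.025] z 0.01 0.04
350 203.5 [ 0.513 -0.041  0.025] z 0.01 0.04
370 210.5 [ 0.488 -0.11   0.025] z 0.02 0.03
450 233.0 [ 0.407 -0.385  0.02 ] z 0.02 0.02
470 240.5 [ 0.384 -0.391  0.202] z 0.03 0.27
490 251.0 [ 0.349 -0.475  0.137] z 0.01 0.19
510 198.0 [ 0.511 -0.514  0.21 ] z 0.17 0.25
pegtop [array([77.411, 33.038]), array([19.877, 32.443])]
pegbase [array([74.42 , 34.376]), array([22.836, 41.411])]
finger [array([81.78, 22.38]), array([15.681, 50.651])]
[array([619.291, 264.303]), array([595.363, 275.011])] [array([159.017, 259.542]), array([182.69 , 331.289])]
```

The blue ribbon lies on the table, so it's not in the way. Estimates: pivot (0.628,-0.237), closed direction 152.7°, peg (0.575,-0.333), strap about 1.54 rad. I'll shut the gripper and move to the peg's open side at height.

```bash
python3 -m inch '[{"dx":4.9,"dy":-1.1},{"dx":4.9,"dy":-1.1},{"dx":4.9,"dy":-1.1},{"dx":4.9,"dy":-1.1},{"dx":4.9,"dy":-1.1},{"dx":4.9,"dy":-1.1},{"dx":4.9,"dy":-1.1},{"dx":4.9,"dy":-1.1},{"dx":4.9,"dy":-1.1},{"dx":4.9,"dy":-1.1}]' 0 20; python3 -m inch '[{"wz":-9,"dz":2},{"wz":-9,"dz":2},{"wz":-9,"dz":2},{"wz":-9,"dz":2},{"wz":-9,"dz":2},{"dz":0}]'
python3 - <<'E'
from h import *
from station import sense,manip
from scipy.spatial.transform import Rotation as Ro
s=sense();R=Ro.from_quat(s['tool_rot']).as_matrix();print(manip.tips_ahead,np.degrees(np.arctan2(R[1,0],R[0,0])),R[:,2],s['finger_gap'])
T,S=eyes.snapshot("top"),eyes.snapshot("scene")
a=cv2.resize(T[150:225,360:460],(400,300),interpolation=cv2.INTER_CUBIC)
b=cv2.resize(S[175:300,140:265],(600,600),interpolation=cv2.INTER_CUBIC)
cv2.imwrite("pics/b1.png",b[:,:,::-1])
E
```

```text
0.0726 16.315944226658097 [-1.95038536e-04  1.95518904e-03 -9.99998070e-01] 0.9980676047719653invalid input at $[0]: expected keys dx, dy, dz, wx, wy, wz
invalid input at $[0]: expected keys dx, dy, dz, wx, wy, wz
```

View pics/b1.png

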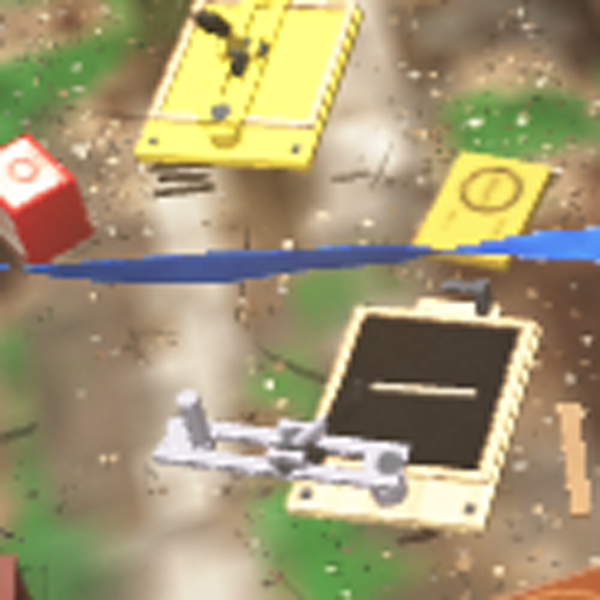

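The picture is unchanged: peg at (188,400), pivot bolt at (388,462). Both calls were refused because a row needs all six keys, so I'll retype them in full.

```bash
python3 -m inch '[{"dx":4.9,"dy":-1.1,"dz":0,"wx":0,"wy":0,"wz":0},{"dx":4.9,"dy":-1.1,"dz":0,"wx":0,"wy":0,"wz":0},{"dx":4.9,"dy":-1.1,"dz":0,"wx":0,"wy":0,"wz":0},{"dx":4.9,"dy":-1.1,"dz":0,"wx":0,"wy":0,"wz":0},{"dx":4.9,"dy":-1.1,"dz":0,"wx":0,"wy":0,"wz":0},{"dx":4.9,"dy":-1.1,"dz":0,"wx":0,"wy":0,"wz":0},{"dx":4.9,"dy":-1.1,"dz":0,"wx":0,"wy":0,"wz":0},{"dx":4.9,"dy":-1.1,"dz":0,"wx":0,"wy":0,"wz":0},{"dx":4.9,"dy":-1.1,"dz":0,"wx":0,"wy":0,"wz":0},{"dx":4.9,"dy":-1.1,"dz":0,"wx":0,"wy":0,"wz":0}]' 0 20; python3 -m inch '[{"dx":0,"dy":0,"dz":2,"wx":0,"wy":0,"wz":-9},{"dx":0,"dy":0,"dz":2,"wx":0,"wy":0,"wz":-9},{"dx":0,"dy":0,"dz":2,"wx":0,"wy":0,"wz":-9},{"dx":0,"dy":0,"dz":2,"wx":0,"wy":0,"wz":-9},{"dx":0,"dy":0,"dz":2,"wx":0,"wy":0,"wz":-9},{"dx":0,"dy":0,"dz":0,"wx":0,"wy":0,"wz":0}]'
python3 - <<'E'
from h import *
from station import sense,manip
from scipy.spatial.transform import Rotation as Ro
s=sense();R=Ro.from_quat(s['tool_rot']).as_matrix();print(manip.tips_ahead,np.degrees(np.arctan2(R[1,0],R[0,0])),R[:,2],s['finger_gap'])
S=eyes.snapshot("scene")
b=cv2.resize(S[175:300,140:265],(600,600),interpolation=cv2.INTER_CUBIC)
cv2.imwrite("pics/b2.png",b[:,:,::-1])
p=s['tcp_pos']+R[:,2]*.0726;print("tip px expected",(proj("scene",p)-[140,175])*4.8)
E
```

```text
t: 1.45
tcp_pos: [0.6162, -0.3555, 0.3036]
tool_rot: [0.99, 0.142, -0.0, -0.0]
force: [0.1, -0.4, 0.7]
finger_gap: 0.001
gripper_force: 0.0
t: 2.2
tcp_pos: [0.6139, -0.3557, 0.2015]
tool_rot: [0.861, 0.509, -0.001, -0.002]
force: [0.1, 0.4, 0.3]
finger_gap: 0.0
gripper_force: 0.0
0.0726 61.20979604205327 [-0.00403994  0.0032568  -0.99998654] 0.0001337569076767009
tip px expected [138.52525016 392.93953053]
```

View pics/b2.png

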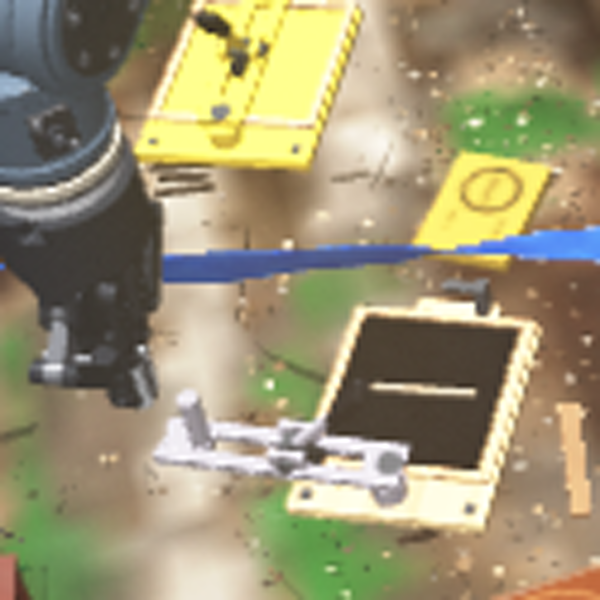

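The shut fingertips are at (138,400), on the peg's open side, and the tip height agrees with 73 mm. I'll lower and close up to the peg.

```bash
python3 -m inch '[{"dx":0,"dy":0,"dz":2.5,"wx":0,"wy":0,"wz":0},{"dx":0,"dy":0,"dz":2.5,"wx":0,"wy":0,"wz":0},{"dx":0,"dy":0,"dz":2.5,"wx":0,"wy":0,"wz":0},{"dx":0,"dy":-0.6,"dz":0,"wx":0,"wy":0,"wz":0},{"dx":0,"dy":-0.6,"dz":0,"wx":0,"wy":0,"wz":0},{"dx":0,"dy":-0.6,"dz":0,"wx":0,"wy":0,"wz":0},{"dx":0,"dy":-0.6,"dz":0,"wx":0,"wy":0,"wz":0},{"dx":0,"dy":0,"dz":0,"wx":0,"wy":0,"wz":0}]'
python3 - <<'E'
from h import *
from station import sense
s=sense();print(s['force'])
S=eyes.snapshot("scene")
b=cv2.resize(S[200:300,150:250],(600,600),interpolation=cv2.INTER_CUBIC)
cv2.imwrite("pics/b3.png",b[:,:,::-1])
E
```

```text
t: 3.25
tcp_pos: [0.5936, -0.3448, 0.1295]
tool_rot: [0.86, 0.51, 0.0, 0.0]
force: [0.9, 0.4, 0.3]
finger_gap: 0.001
gripper_force: 0.0
[0.94089708 0.35043525 0.28706571]
```

View pics/b3.png

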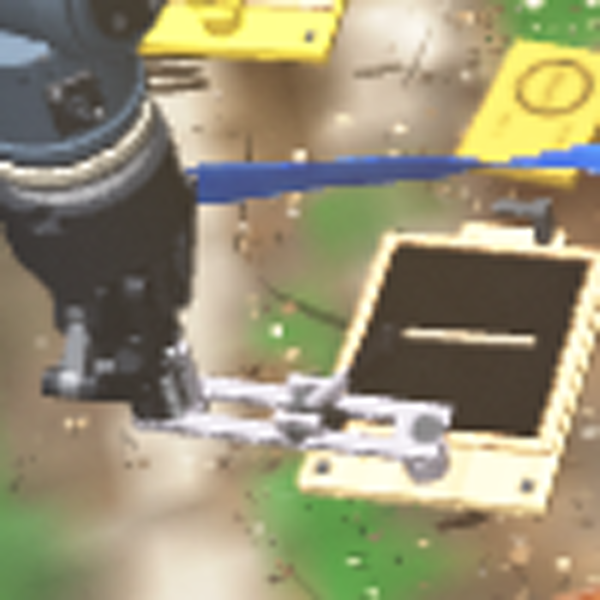

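The finger is beside the peg at (185,390) and contact is light, about 1 N. I'll swing it round the pivot in equal arc steps of 8°.

```bash
python3 -m inch '[{"dx":0,"dy":0,"dz":0.5,"wx":0,"wy":0,"wz":0},{"dx":-0.18,"dy":-1.55,"dz":0,"wx":0,"wy":0,"wz":8},{"dx":-0.18,"dy":-1.55,"dz":0,"wx":0,"wy":0,"wz":8},{"dx":-0.18,"dy":-1.55,"dz":0,"wx":0,"wy":0,"wz":8},{"dx":-0.18,"dy":-1.55,"dz":0,"wx":0,"wy":0,"wz":8},{"dx":-0.18,"dy":-1.55,"dz":0,"wx":0,"wy":0,"wz":8},{"dx":0,"dy":0,"dz":0,"wx":0,"wy":0,"wz":0}]'; python3 -m inch '[{"dx":-0.18,"dy":-1.55,"dz":0,"wx":0,"wy":0,"wz":8},{"dx":-0.18,"dy":-1.55,"dz":0,"wx":0,"wy":0,"wz":8},{"dx":-0.18,"dy":-1.55,"dz":0,"wx":0,"wy":0,"wz":8},{"dx":-0.18,"dy":-1.55,"dz":0,"wx":0,"wy":0,"wz":8},{"dx":-0.09,"dy":-0.78,"dz":0,"wx":0,"wy":0,"wz":4},{"dx":0,"dy":0,"dz":0,"wx":0,"wy":0,"wz":0}]'
python3 - <<'E'
from h import *
from station import sense
from scipy.spatial.transform import Rotation as Ro
s=sense();R=Ro.from_quat(s['tool_rot']).as_matrix();print(np.degrees(np.arctan2(R[1,0],R[0,0])),R[:,2])
d=(s['tcp_pos']-[.628,-.237,0])[:2];print("in tool",R[:2,:2].T@d)
S=eyes.snapshot("scene")
b=cv2.resize(S[200:300,170:270],(600,600),interpolation=cv2.INTER_CUBIC)
cv2.imwrite("pics/b4.png",b[:,:,::-1])
E
```

```text
t: 4.18
tcp_pos: [0.5331, -0.297, 0.1235]
tool_rot: [0.983, 0.186, -0.001, -0.001]
force: [-0.2, -0.4, -0.0]
finger_gap: -0.004
gripper_force: 0.0
t: 4.92
tcp_pos: [0.518, -0.2308, 0.1238]
tool_rot: [0.992, -0.126, 0.0, 0.0]
force: [0.6, 0.4, -0.3]
finger_gap: -0.002
gripper_force: 0.0
-14.481075694008663 [ 6.07660748e-04 -3.99051309e-04 -9.99999736e-01]
in tool [-0.10803173  0.02152594]
```

View pics/b4.png

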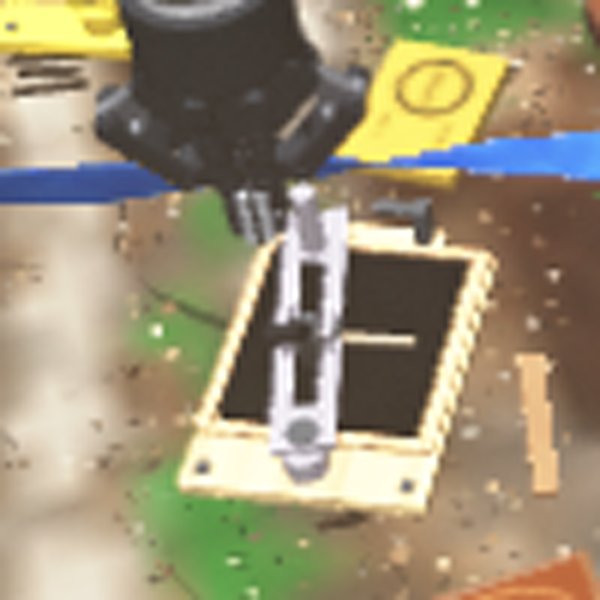

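The strap now lies over the tile, with its peg at (303,200) and the keeper at (420,215), so roughly 15–20° is left. I'll continue in smaller steps and watch the force.

```bash
for i in 1; do python3 -m inch '[{"dx":-0.09,"dy":-0.78,"dz":0,"wx":0,"wy":0,"wz":4},{"dx":-0.09,"dy":-0.78,"dz":0,"wx":0,"wy":0,"wz":4},{"dx":-0.05,"dy":-0.4,"dz":0,"wx":0,"wy":0,"wz":2},{"dx":0,"dy":0,"dz":0,"wx":0,"wy":0,"wz":0}]';  python3 -m inch '[{"dx":-0.05,"dy":-0.4,"dz":0,"wx":0,"wy":0,"wz":2},{"dx":0,"dy":0,"dz":0,"wx":0,"wy":0,"wz":0}]'; python3 -m inch '[{"dx":0,"dy":-0.2,"dz":0,"wx":0,"wy":0,"wz":1},{"dx":0,"dy":0,"dz":0,"wx":0,"wy":0,"wz":0}]'; done
```

```text
t: 5.48
tcp_pos: [0.5216, -0.212, 0.1239]
tool_rot: [0.977, -0.213, 0.0, 0.0]
force: [0.2, -1.0, 0.4]
finger_gap: -0.001
gripper_force: 0.0
t: 5.72
tcp_pos: [0.5227, -0.2081, 0.1239]
tool_rot: [0.973, -0.23, 0.0, 0.0]
force: [0.0, 0.2, -0.4]
finger_gap: -0.001
gripper_force: 0.0
t: 5.98
tcp_pos: [0.523, -0.2069, 0.1239]
tool_rot: [0.971, -0.239, -0.0, 0.001]
force: [-2.6, -4.7, -0.9]
finger_gap: -0.003
gripper_force: 2.4
```

```bash
python3 -m inch '[{"dx":0,"dy":-0.2,"dz":0,"wx":0,"wy":0,"wz":0},{"dx":0,"dy":0,"dz":0,"wx":0,"wy":0,"wz":0}]'; python3 -m inch '[{"dx":0,"dy":0.3,"dz":0,"wx":0,"wy":0,"wz":0},{"dx":0,"dy":1,"dz":0,"wx":0,"wy":0,"wz":0},{"dx":0,"dy":2,"dz":0,"wx":0,"wy":0,"wz":0},{"dx":0,"dy":2,"dz":0,"wx":0,"wy":0,"wz":0},{"dx":0,"dy":2,"dz":-3,"wx":0,"wy":0,"wz":0},{"dx":0,"dy":2,"dz":-4,"wx":0,"wy":0,"wz":0},{"dx":0,"dy":0,"dz":-4,"wx":0,"wy":0,"wz":0},{"dx":0,"dy":0,"dz":0,"wx":0,"wy":0,"wz":0}]'
python3 - <<'E'
from h import *
S=eyes.snapshot("scene");T=eyes.snapshot("top")
f=lambda I,r,c,n:cv2.resize(I[r:r+n,c:c+n],(400,500),interpolation=cv2.INTER_CUBIC)
b=np.hstack([cv2.resize(S[220:300,185:265],(600,600),interpolation=cv2.INTER_CUBIC),cv2.resize(T[155:215,370:430],(200,200),interpolation=cv2.INTER_CUBIC).repeat(3,0)[:600] if 0 else np.vstack([cv2.resize(T[155:215,370:410],(200,300),interpolation=cv2.INTER_CUBIC),np.zeros((300,200,3),np.uint8)])])
cv2.imwrite("pics/b5.png",b[:,:,::-1])
piv=np.array([.628,-.237]);y=np.array([-.889,.459])
g=lambda r,z:((proj("scene",[*(piv+r*y),z])-[185,220]+.5)*7.5).round()
print("peg",g(.11,.072),"axle",g(.054,.038),"piv",g(0,.035),"tip",g(.017,.097))
E
```

```text
t: 6.22
tcp_pos: [0.5233, -0.2065, 0.124]
tool_rot: [0.971, -0.238, -0.001, 0.002]
force: [-6.2, -8.6, -0.4]
finger_gap: 0.005
gripper_force: 5.7
t: 7.22
tcp_pos: [0.4816, -0.289, 0.2372]
tool_rot: [0.971, -0.24, 0.003, 0.002]
force: [0.1, -0.6, -0.5]
finger_gap: -0.001
gripper_force: 0.0
peg [337.  89.] axle [312. 262.] piv [275. 383.] tip [261. 237.]
```

View pics/b5.png

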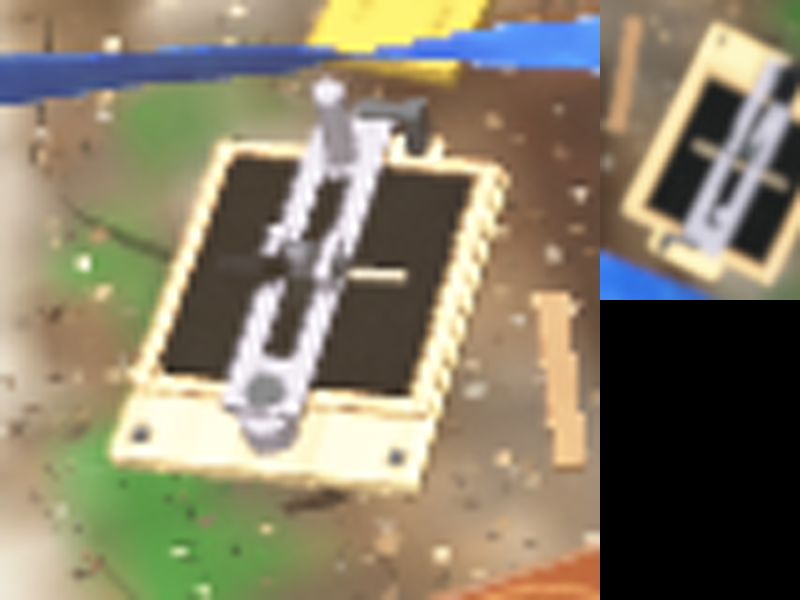

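The strap is closed against the stop: the peg at (327,90) is on the line from the pivot at (265,388), and the push force rose to about 10 N. The tile hasn't moved. Next I'll go over the lever, with the fingertips on its forward, upper face.

```bash
python3 -m inch '[{"dx":2.1,"dy":-3.7,"dz":0,"wx":0,"wy":0,"wz":0},{"dx":2.1,"dy":-3.7,"dz":0,"wx":0,"wy":0,"wz":0},{"dx":2.1,"dy":-3.8,"dz":0,"wx":0,"wy":0,"wz":0},{"dx":0,"dy":0,"dz":2.7,"wx":0,"wy":0,"wz":0},{"dx":0,"dy":0,"dz":2.7,"wx":0,"wy":0,"wz":0},{"dx":0,"dy":0,"dz":0,"wx":0,"wy":0,"wz":0}]'
python3 - <<'E'
from h import *
from station import sense
from scipy.spatial.transform import Rotation as Ro
s=sense();R=Ro.from_quat(s['tool_rot']).as_matrix()
print((R[:2,:2].T@(s['tcp_pos'][:2]-[.629,-.2395])),s['tcp_pos'][2]-.0726,np.degrees(np.arctan2(R[1,0],R[0,0])))
E
```

```text
t: 8.07
tcp_pos: [0.5866, -0.2152, 0.1759]
tool_rot: [0.971, -0.239, -0.004, -0.001]
force: [1.0, -0.1, -0.0]
finger_gap: 0.001
gripper_force: 0.0
[-0.04882318 -0.00180954] 0.1033426334873993 -27.66382378585585
```

```bash
python3 -m inch '[{"dx":1.2,"dy":0.1,"dz":0.7,"wx":0,"wy":0,"wz":0},{"dx":0.8,"dy":0,"dz":0.75,"wx":0,"wy":0,"wz":0},{"dx":0.8,"dy":0,"dz":0.7,"wx":0,"wy":0,"wz":0},{"dx":0,"dy":0,"dz":0,"wx":0,"wy":0,"wz":0}]';python3 -m inch '[{"dx":0.7,"dy":0,"dz":0.85,"wx":0,"wy":0,"wz":0},{"dx":0.5,"dy":0,"dz":0.95,"wx":0,"wy":0,"wz":0},{"dx":0.3,"dy":0,"dz":0.8,"wx":0,"wy":0,"wz":0},{"dx":0,"dy":0,"dz":0,"wx":0,"wy":0,"wz":0}]';python3 -m inch '[{"dx":0.15,"dy":0,"dz":0.3,"wx":0,"wy":0,"wz":0},{"dx":0,"dy":0,"dz":0.2,"wx":0,"wy":0,"wz":0},{"dx":0,"dy":0,"dz":0,"wx":0,"wy":0,"wz":0}]'
```

```text
t: 8.57
tcp_pos: [0.6136, -0.2308, 0.158]
tool_rot: [0.971, -0.239, 0.0, 0.0]
force: [-0.9, -0.0, -0.2]
finger_gap: 0.0
gripper_force: 0.0
t: 9.07
tcp_pos: [0.6274, -0.2378, 0.1329]
tool_rot: [0.971, -0.239, 0.001, 0.0]
force: [0.6, 0.2, 1.6]
finger_gap: -0.002
gripper_force: 0.8
t: 9.45
tcp_pos: [0.6288, -0.2385, 0.1285]
tool_rot: [0.971, -0.239, 0.001, 0.0]
force: [0.5, 1.0, 7.0]
finger_gap: 0.003
gripper_force: 3.1
```

```bash
python3 -m inch '[{"dx":0.2,"dy":0,"dz":0.2,"wx":0,"wy":0,"wz":0},{"dx":0,"dy":0,"dz":0,"wx":0,"wy":0,"wz":0}]';python3 -m inch '[{"dx":0,"dy":0,"dz":0.2,"wx":0,"wy":0,"wz":0},{"dx":0,"dy":0,"dz":0,"wx":0,"wy":0,"wz":0}]'
```

```text
t: 9.7
tcp_pos: [0.6296, -0.2389, 0.1259]
tool_rot: [0.971, -0.239, -0.0, 0.0]
force: [-0.8, 0.4, 4.1]
finger_gap: 0.005
gripper_force: 2.4
t: 9.95
tcp_pos: [0.6299, -0.239, 0.1245]
tool_rot: [0.971, -0.239, 0.0, 0.0]
force: [-0.8, 0.1, 7.6]
finger_gap: 0.002
gripper_force: 4.0
```

```bash
python3 -m inch '[{"dx":0.3,"dy":0,"dz":0.2,"wx":0,"wy":0,"wz":0},{"dx":0,"dy":0,"dz":0,"wx":0,"wy":0,"wz":0}]';python3 -m inch '[{"dx":0,"dy":0,"dz":0.2,"wx":0,"wy":0,"wz":0},{"dx":0,"dy":0,"dz":0,"wx":0,"wy":0,"wz":0}]'
```

```text
t: 10.2
tcp_pos: [0.6307, -0.2395, 0.1221]
tool_rot: [0.971, -0.239, -0.002, -0.001]
force: [-6.1, 2.1, 10.6]
finger_gap: 0.001
gripper_force: 5.4
t: 10.45
tcp_pos: [0.6308, -0.2395, 0.1218]
tool_rot: [0.971, -0.239, -0.002, -0.0]
force: [-7.2, 2.7, 16.6]
finger_gap: 0.003
gripper_force: 9.2
```

The height has stalled at about 49 mm at the tip, the expected stop height, while the force rises. One more small press, then I'll go straight up and clear.

```bash
python3 -m inch '[{"dx":0,"dy":0,"dz":0.2,"wx":0,"wy":0,"wz":0},{"dx":0,"dy":0,"dz":0,"wx":0,"wy":0,"wz":0}]'; python3 -m inch '[{"dx":-0.2,"dy":0,"dz":-0.6,"wx":0,"wy":0,"wz":0},{"dx":0,"dy":0,"dz":-2,"wx":0,"wy":0,"wz":0},{"dx":0,"dy":0,"dz":-5,"wx":0,"wy":0,"wz":0},{"dx":0,"dy":0,"dz":-5,"wx":0,"wy":0,"wz":0},{"dx":0,"dy":5,"dz":-3,"wx":0,"wy":0,"wz":0},{"dx":0,"dy":5,"dz":0,"wx":0,"wy":0,"wz":0},{"dx":0,"dy":5,"dz":0,"wx":0,"wy":0,"wz":0},{"dx":0,"dy":5,"dz":0,"wx":0,"wy":0,"wz":0},{"dx":0,"dy":0,"dz":0,"wx":0,"wy":0,"wz":0},{"dx":0,"dy":0,"dz":0,"wx":0,"wy":0,"wz":0}]'
python3 - <<'E'
from h import *
S=eyes.snapshot("scene");T=eyes.snapshot("top")
b=np.hstack([cv2.resize(I,(400,600),interpolation=cv2.INTER_CUBIC) for I in (S[220:310,195:255],T[145:220,370:420])])
cv2.imwrite("pics/b6.png",b[:,:,::-1])
E
```

```text
t: 10.7
tcp_pos: [0.6308, -0.2395, 0.1215]
tool_rot: [0.971, -0.239, -0.002, -0.0]
force: [-9.0, 4.2, 25.3]
finger_gap: -0.002
gripper_force: 13.2
t: 11.95
tcp_pos: [0.5375, -0.4164, 0.2733]
tool_rot: [0.971, -0.24, -0.0, -0.0]
force: [-0.1, -0.4, -0.6]
finger_gap: -0.002
gripper_force: 0.0
```

View pics/b6.png

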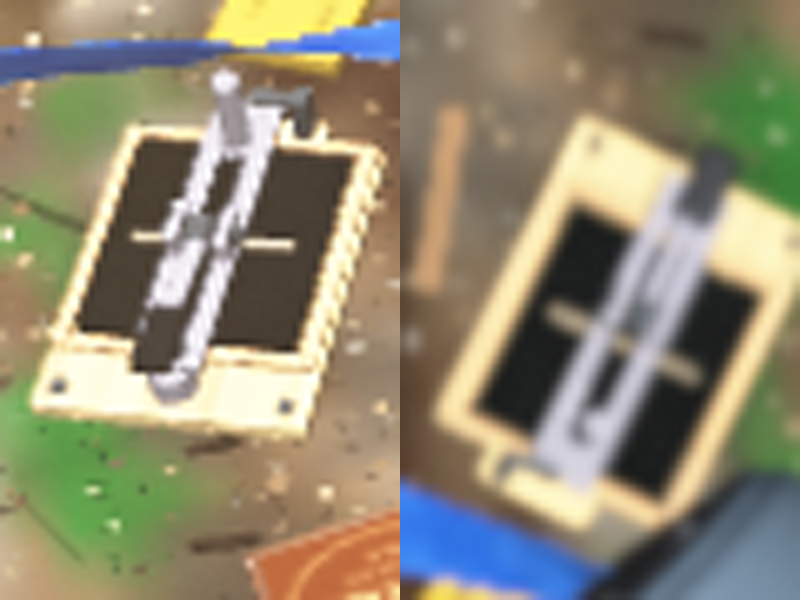

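Both views show the lever lying down over the pivot (pad at (160,340) on the left, (708,185) on the right). The strap is against the keeper and the tile is in its bed. The arm is clear, so I'll hand the job in.

```bash
python3 -c "
from station import workorder
print(workorder.sign_off())"
```

```text
the job is handed in; nothing more can be done
None
```

I swung the tile jig's strap fully over to its stop, then pushed its cam lever fully down, and handed the job in at about 12 s with the arm clear; the tile is still in its bed, and nothing else was touched.

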